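# Reset the tripped breaker and hang the cover back on the bench supply console

## Robot

A 6-joint arm with a two-finger parallel gripper is mounted at the origin on a cart in front of the work surface, level with it; the furniture and walls round the work are solid. World frame = base frame: x ahead of the robot, y to its left, z up, the work surface at z = 0. Lengths are in mm, angles in rad, forces in N, time in s.
With the tool pointing down it reaches from about 325 to 900 mm from the base axis. Payload 6.1 kg.
Tool frame: the origin (TCP) lies midway between the tips of the shut fingers; the grasp point (between the pads) lies 19 mm behind it; z points along the fingers, y is the line along which they close (so a half turn about z gives the same grasp; the last joint's range is limited). The gripper opens to 85 mm and grips with 20 to 120 N. Pads are 22 mm wide; open, the fingers measure 114 mm over their backs; the gripper's body (76 mm by 85 mm) begins 54 mm behind the grasp point. The pads swing forward as they close: fully open they stand 13 mm farther back than shut.
Start: joints at [-1.291, 0.22, 1.526, -0, 1.395, -0.126], TCP at [246.714, -574.237, 231.3] pointing down, gripper open.
Joint ranges: [-2.98, 2.98], [-0.91, 2.08], [0.09, 2.57], [-1.24, 4.39], [0.2, 2.65], [-2.68, 2.68]. Speed limits (rad/s): [2.57, 2.57, 3.01, 3.14, 3.14, 3.14].

## Interface

Orientations are given as a rotation vector (axis times angle).
In Python, from cell import monitor, imaging, workorder, finder gives the robot as it stands.
- The arm moves only by the tool step_arm, never from a script. Its argument "plan" is text: rows parted by semicolons, each of 7 numbers parted by spaces: the shift along the tool's x, y, z as a fraction of full scale, then the turn, a rotation vector about the tool's x, y, z as a fraction of full scale, then the opening, from 0 (shut) to 1 (fully open). A call has 1 to 8 rows; each row is the pose to reach, as a shift and turn from the pose commanded when the call began, along the tool's axes at that moment, turning the shorter way round; what a row does not reach only later rows make up. Full scale, the value 1, is 0.5 m for a shift and 180 degrees for a turn. A row lasts 1/8 s, in which the tool goes at most 62.5 mm and 10.7 degrees, less where a joint would pass 70% of its speed; a pose out of reach is approached as far as the arm can. A call with a number of a shift or a turn outside -1 to 1 is refused whole. A call with a gripper value outside its range is refused whole. The fingers move at their own pace and stop on an object; the grip force is fixed at half the most. Time passes only in rows, so rows that repeat a pose let the fingers close. It gives the time, the measured TCP pose, the force, the opening and the grip force at its end, in the units of the state.
- monitor.read_state(): the state, without advancing time (a new reading comes with each control period).
- imaging.get_image(name): name is "scene" or "side" or "wrist"; returns (picture, depth): 420x560x3 uint8, blue, green, red; 420x560 float32, mm along the optical axis (not along the pixel's ray), 0 where there is no reading.
- imaging.camera_info(name): a dict with "fx", "fy", "cx", "cy" (pixels), "k1" (the pictures are not rectified: a ray, as slopes to the right and down, at radius r is drawn at 1 + k1 r^2 times it, then the intrinsics apply), "camera_from_world" (4x4, takes a point from world to camera coordinates). Camera axes: x right, y down, z forward; pixel columns grow to the right and rows downward; lengths in mm; the calibration is good to about 2 mm. A picture is of the moment at which its call begins: read the wrist's pose just before it. camera_info takes no time and is no camera call; for the wrist camera it gives the pose at the moment of the call.
- workorder.sign_off(): hands the job in; it is judged then, once.
Trained networks look in the newest picture that a camera, given by its name, has taken for a name from the list of things; names that differ only in an ending like _2 or _b are one class to them, and where a whole thing is asked for, a point or a joint stands for the part that bears it (a point fixed in the world has none). Each returns a list of dicts, best first, with "score" (0 to 1); they miss things now and then, are a little off and sometimes report something else, mostly with a low value. They report only what shows in the picture. A call takes as long as a camera call.
- finder.cut_out(camera, query): "mask" (420x560 bool, what is visible of it) and "box" ([left, top, right, bottom] in pixels, round what is visible of it).
- finder.place_of(camera, query): "position" ([column, row] in pixels: a listed point, or the origin of a listed thing).
The state is a dict: "time_s": time; "joint_pos": joint angles; "qvel": joint speeds; "tau": joint torques, N m; "ee_pos": TCP position; "eef_rot": TCP orientation; "contact_force": force on the tool from outside, world axes, zero at the start; "torque": the same for the moment, N m; "gripper_width": opening from 0.0 (shut) to 1.0 (fully open); "grip_force": force on a finger pad.
Only numpy, scipy, OpenCV 4.12 (cv2) and the standard library are available. Lean on these libraries where they do the work, as an engineer would, in place of code of your own. Each camera call takes 0.05 s, during which the arm holds its last target. There are 200 camera calls.

## Task

One of the three breakers on the sloping bench supply console has tripped: its lever stands halfway. Reset it by pushing that lever fully down to off (towards the robot) and then throwing it fully up to on (towards the rail), leaving the other two levers as they are, whether up or down. Then pick up the loose vented cover by its handle, hook its rear lip over the rail at the top of the console while its front edge is still well raised, swing the front down so that the cover hangs flat on the side cheeks, and let go; do not disturb the things standing round about.

Things in the scene. Friction and masses are not known exactly. Their poses are not given: they have to be found in the camera images.
- console: Fixed grey console, 155 x 200 x 190 mm. Origin on the desk under it; x from its low front to its high rear, y left, z up. Slopes up to the rear at 25 deg. Slope frame below: u up the slope, n normal to it (mm): x = 0.906u - 0.423n, z = 155 + 0.423u + 0.906n. Two 10 mm side cheeks (y = +-90 to 100) with tops at n = 0, u = -80 to 73; between them a well, open at the front.
- well_floor (a point): Middle of the white face, the floor of the console's well, at u = 0, n = -80, y = 0; 180 mm wide between the cheeks. The three identical breakers stand on it side by side, 54 mm apart (y = -54, 0, 54), in any order; lever pivots at u = 0, n = -80, axis along y. At the rear (u = 64 to 68) a sill rises to n = -51.
- rail_mid (a point): Middle of the steel rail: a round bar 12 mm thick, 200 mm long, along the console's y, behind the cheeks at u = 84, n = -6 (console x 78.7, z 185.1), so its top is level with the cheek tops (n = 0). Held by a short bracket from each cheek (y = +-95); free behind and below.
- lever_a (a joint): Angle of breaker lever a, rad: -0.6 fully off (leaning down the slope to the robot), 0 square to the face, +0.6 fully on (leaning up the slope to the rail). The tripped one: starts near 0 (halfway). Stays where it is left: friction 0.2 N m (3 to 4 N at the handle), no spring.
- lever_b (a joint): Angle of breaker lever b, rad: -0.6 fully off (leaning down the slope to the robot), 0 square to the face, +0.6 fully on (leaning up the slope to the rail). Starts on, must stay on. Stays where it is left: friction 0.2 N m (3 to 4 N at the handle), no spring.
- lever_c (a joint): Angle of breaker lever c, rad: -0.6 fully off (leaning down the slope to the robot), 0 square to the face, +0.6 fully on (leaning up the slope to the rail). Starts off (spare circuit), must stay off. Stays where it is left: friction 0.2 N m (3 to 4 N at the handle), no spring.
- lever_a_tip (a point): Top centre of the black handle of breaker lever a, 68 mm from its pivot. The upper 26 mm is 22 mm wide (y) and 12 mm thick, the stem below it 14 wide and 8 thick. The white housing (48 mm wide, 84 along the slope) rises 15 mm above the pivot.
- lever_b_tip (a point): Top centre of the black handle of breaker lever b, 68 mm from its pivot. The upper 26 mm is 22 mm wide (y) and 12 mm thick, the stem below it 14 wide and 8 thick. The white housing (48 mm wide, 84 along the slope) rises 15 mm above the pivot.
- lever_c_tip (a point): Top centre of the black handle of breaker lever c, 68 mm from its pivot. The upper 26 mm is 22 mm wide (y) and 12 mm thick, the stem below it 14 wide and 8 thick. The white housing (48 mm wide, 84 along the slope) rises 15 mm above the pivot.
- cover: Loose cover of grey-painted sheet with dark vent slots and a black handle, 180 (x) x 200 (y) x 68 mm, 0.24 to 0.39 kg, flat on the desk, handle up. Origin mid-underside at desk level; x to its rear lip, z up. Plate underside z = 20, top 25. Seated, its x and z lie along u and n, underside on cheeks and rail, rail centre near x = 69, z = 14 of the cover (10 mm play each way).
- cover_handle (a point): Middle of the handle, at (0, 0, 59) mm of the cover: a straight bar along the cover's y, 16 mm thick (x), 96 mm long, from z = 50 to 68, with a post at each end (y = +-40); open below, 25 mm clear above the plate.
- cover_lip (a point): Middle of the lower edge of the rear lip, at (87.5, 0, 0) mm of the cover. The lip is 5 mm thick, 190 mm wide and hangs 20 mm below the plate; its inner face is at x = 85.
- cover_front (a point): Middle of the lower edge of the front flange, at (-87.5, 0, 0) mm of the cover. The flange is 5 mm thick, 156 mm wide and hangs 20 mm below the plate; seated, it is between the cheeks.
- analyser_front (a point): Middle of the top of the front of the tall blue and black analyser, fixed furniture behind the cover, 330 mm wide (y), 360 mm tall, 10 cm or less behind the cover. Never moves; pass in front of it when going between cover and console.
- swab_jar: Glass jar of cotton swabs, 52 mm across, 79 mm tall, left of the console: bystander. Origin at the middle of its underside.
- jar_dark: Sample jar with a red screw cap, 53 mm across, 62 mm tall, left of the console: bystander. Origin at the middle of its underside.
- dropper_1: Small brown dropper bottle with a black top, 33 mm across, 102 mm tall, to the right of the cover: bystander. Origin at the middle of its underside.

How it is judged (in metres and radians):
On the way, in this order (a step that is already met when the one before it is completed fails the run):
1. the tripped lever is pushed fully off (below -0.5 rad) (value of joint lever_a below -0.5 rad), for 0.2 s.
2. the same lever is thrown fully on (above 0.5 rad) (value of joint lever_a above 0.5 rad), for 0.2 s.
3. the cover's lip is behind the rail and below its centre while the cover's front edge is still raised by 29 mm or more above its seated height (x of cover_lip in the frame of console between 0.083 and 0.13 m and z of cover_lip in the frame of console between 0.14 and 0.183 m and y of cover_lip in the frame of console between -0.025 and 0.025 m and z of cover_front in the frame of console above 0.135 m), for 0.1 s.
At the end, for the whole second after the job is handed in: Lever a above 0.48 rad, b above 0.45, c below -0.45. Cover at rest, sloping 0.38 to 0.49 rad; in the console frame its lip edge at x 85 to 120, z 168 to 190 mm, front flange edge at z 95 to 117 mm, both within 20 mm of the middle line (value of joint lever_a above 0.48 rad and value of joint lever_b above 0.45 rad and value of joint lever_c below -0.45 rad and x of cover_lip in the frame of console between 0.085 and 0.12 m and z of cover_lip in the frame of console between 0.168 and 0.19 m and y of cover_lip in the frame of console between -0.02 and 0.02 m and y of cover_front in the frame of console between -0.02 and 0.02 m and z of cover_front in the frame of console between 0.095 and 0.117 m and angle between the z axis of cover and the z axis of console, either way round between 0.38 and 0.49 rad and linear speed of cover below 0.02 m/s); the robot touches nothing.
It fails at once if another breaker's lever is shifted (b below 0.35 rad or c above -0.35 rad) (value of joint lever_b below 0.35 rad or value of joint lever_c above -0.35 rad).
It fails at once if a bystander is moved by more than 30 mm (distance of any of swab_jar, jar_dark, dropper_1 from where it was at the start of the episode above 0.03 m).
It also fails if it takes over 64 s, if anything falls off the work surface, if the arm or the gripper's body presses on something with over 40 N, if the wrist force passes 120 N, or if a joint passes its speed limit or range.

## Working session

There is one attempt and no reset: what is moved stays moved. The work goes in short steps, Python scripts to look and compute and a tool call to move; the robot and the scene stay as the last step left them, time stands still between calls to the robot, and variables do not carry over. Pictures are saved under pics/ and viewed, at most 10 in all, crops included, and the job is handed in when it is done.

Besides the shell and the picture viewer there is one more tool, called after "Call:" as name(argument=value, ...), one argument or row to a line, values as JSON. step_arm: Moves the arm, as the interface text tells. Its arguments: {"type":"object","properties":{"plan":{"type":"string"}},"required":["plan"]}

```bash
ls; mkdir -p pics; cat > h.py <<'E'
import numpy as np, cv2
from cell import monitor, imaging, workorder, finder
from scipy.spatial.transform import Rotation as R
def unproj(name,px,z,ci=None):
    ci=ci or imaging.camera_info(name)
    px=np.atleast_2d(np.asarray(px,float)); z=np.atleast_1d(z)
    K=np.array([[ci['fx'],0,ci['cx']],[0,ci['fy'],ci['cy']],[0,0,1.]])
    s=cv2.undistortPoints(px.reshape(-1,1,2),K,np.array([ci['k1'],0,0,0.])).reshape(-1,2)
    c=np.c_[s*z[:,None],z]
    T=np.linalg.inv(np.array(ci['camera_from_world']))
    return c@T[:3,:3].T+T[:3,3]
def proj(name,P):
    ci=imaging.camera_info(name);T=np.array(ci['camera_from_world'])
    K=np.array([[ci['fx'],0,ci['cx']],[0,ci['fy'],ci['cy']],[0,0,1.]])
    return cv2.projectPoints(np.atleast_2d(P).astype(float),cv2.Rodrigues(T[:3,:3])[0],T[:3,3],K,np.array([ci['k1'],0,0,0.]))[0].reshape(-1,2)
E
python3 - <<'E'
from h import *
for n in ['scene','side']:
    im,d=imaging.get_image(n); cv2.imwrite(f'pics/{n}0.png',im); np.save(n+'0.npy',d)
    ci=imaging.camera_info(n); print(n,ci['fx'],ci['k1'],np.round(np.linalg.inv(ci['camera_from_world']),2).tolist())
    for q in ['console','well_floor','rail_mid','lever_a_tip','lever_b_tip','lever_c_tip','cover','cover_handle','cover_lip','cover_front','analyser_front','swab_jar','jar_dark','dropper_1']:
        for r in finder.place_of(n,q)[:3]:
            p=r['position']; i=int(min(max(p[1],0),419)); j=int(min(max(p[0],0),559))
            print(q,round(r['score'],2),np.round(p,1),np.round(unproj(n,p,d[i,j],ci)[0]))
print(monitor.read_state())
E
```

```text
pics
scene 401.56713392902145 -0.09291899052833057 [[-0.31, -0.53, 0.79, -584.72], [-0.95, 0.17, -0.26, 311.09], [0.0, -0.83, -0.56, 1011.93], [0.0, 0.0, 0.0, 1.0]]
console 0.6 [225.5 275.5] [490. 168.  23.]
well_floor 0.93 [221.  250.9] [548. 168.  91.]
well_floor 0.33 [208.5 238.6] [565. 205. 143.]
rail_mid 0.61 [218.  220.9] [604. 160. 185.]
lever_a_tip 0.53 [238.2 238.4] [577.  96. 110.]
lever_b_tip 0.75 [159.1 289.2] [480. 403.  32.]
lever_b_tip 0.63 [205.1 238.7] [567. 217. 144.]
lever_c_tip 0.39 [222.3 249.2] [555. 162.  92.]
cover 0.65 [355.7 254.1] [ 451. -329.   26.]
cover_handle 0.58 [352.4 237.8] [ 556. -368.   19.]
cover_lip 0.89 [344.3 241.7] [ 541. -325.   20.]
cover_lip 0.49 [226.7 274. ] [483. 165.  35.]
cover_lip 0.27 [360.8 265. ] [ 395. -323.   20.]
cover_front 0.71 [361.3 267.9] [ 393. -326.    6.]
swab_jar 0.67 [157.9 287.7] [476. 405.  44.]
jar_dark 0.57 [156.4 261.5] [654. 403.  14.]
dropper_1 0.56 [380.1 234.6] [ 553. -497.    8.]
side 505.13174115693414 -0.04729002226030759 [[0.87, -0.29, 0.4, -127.4], [-0.5, -0.5, 0.71, -1200.0], [-0.01, -0.82, -0.58, 1147.
[... 558 characters left out ...]
-209.  302.]
{'time_s': 1.5, 'joint_pos': array([-1.29110868e+00,  2.20419902e-01,  1.52652469e+00, -1.32226378e-05,
        1.39468932e+00, -1.26082795e-01]), 'qvel': array([ 0.00065709,  0.00042133, -0.00019578,  0.00270831,  0.0004818 ,
       -0.00015227]), 'tau': array([-1.49448692e-04, -4.96841061e+01, -3.89720249e+01, -2.07045969e-04,
        1.09619468e-03, -3.39698147e-05]), 'ee_pos': array([ 246.70161401, -574.23085686,  231.27421228]), 'eef_rot': array([-3.07711631e+00, -6.33014491e-01,  2.53617069e-05]), 'contact_force': array([-0.09685877, -1.07557039, -0.21141007]), 'torque': array([-0.05738317, -0.00395169, -0.03891184]), 'grip_force': 0.0, 'gripper_width': 1.0007787041935385}
```

```bash
python3 - <<'E'
import cv2,numpy as np
a=cv2.imread('pics/scene0.png'); b=cv2.imread('pics/side0.png')
cv2.imwrite('pics/s1.png',cv2.resize(a[190:330,130:400],(800,415),interpolation=cv2.INTER_CUBIC))
cv2.imwrite('pics/s2.png',b)
E
```

```text
(no output)
```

View pics/s1.png

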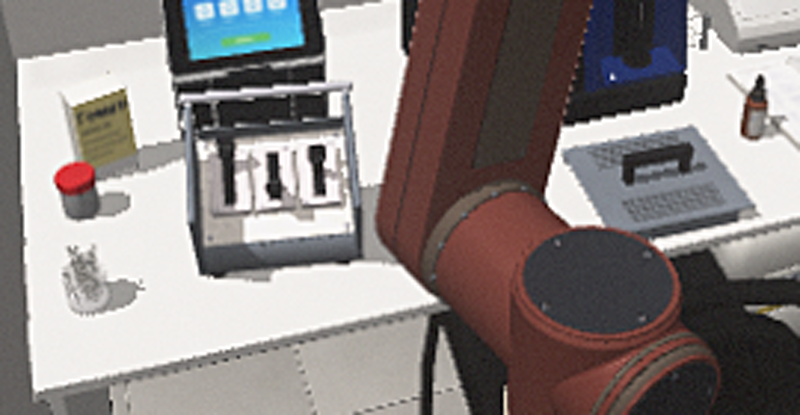

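View pics/s2.png

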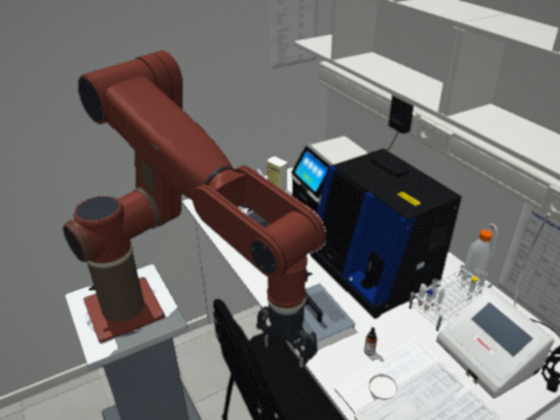

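```bash
cat >> h.py <<'E'
def cur():
    s=monitor.read_state(); return np.array(s['ee_pos']),R.from_rotvec(s['eef_rot'])
def row(p,Rm,base=None):
    p0,R0=base or cur()
    t=R0.inv().apply(np.array(p)-p0)/500; r=(R0.inv()*Rm).as_rotvec()/np.pi
    return np.round(np.r_[t,r],4)
def axes(z,y):  # tool rotation: z pointing dir, y closing dir
    z=np.array(z,float);z/=np.linalg.norm(z);y=np.array(y,float);y-=z*(y@z);y/=np.linalg.norm(y)
    return R.from_matrix(np.c_[np.cross(y,z),y,z])
E
python3 - <<'E'
from h import *
p,r=cur(); print(np.round(r.as_matrix(),3))
C=np.linalg.inv(imaging.camera_info('wrist')['camera_from_world'])
print('cam in tool',np.round(r.inv().apply(C[:3,3]-p)),np.round((r.inv().as_matrix()@C[:3,:3]),3), imaging.camera_info('wrist')['fx'])
# both closing choices along x for console
for s in (1,-1):
    Rm=axes([0.0,0,-1],[s,0,0]); print(s,row([400,-200,450],Rm),row([480,160,450],Rm))
# scene depth pts for console rough pose
d=np.load('scene0.npy'); ci=imaging.camera_info('scene')
jj,ii=np.meshgrid(np.arange(560),np.arange(420)); P=unproj('scene',np.c_[jj.ravel(),ii.ravel()],d.ravel(),ci)
k=(d.ravel()>0)&(P[:,0]>430)&(P[:,0]<640)&(P[:,1]>50)&(P[:,1]<290)&(P[:,2]>150)&(P[:,2]<230);Q=P[k]
print(k.sum()); print(np.round(Q[np.argsort(Q[:,2])][::max(1,len(Q)//25)]))
k=(d.ravel()>0)&(P[:,0]>560)&(P[:,0]<800)&(P[:,1]>50)&(P[:,1]<290)&(P[:,2]>230);print('behind',P[k].min(0),P[k].max(0))
E
```

```text
[[ 0.919  0.395 -0.   ]
 [ 0.395 -0.919  0.   ]
 [-0.    -0.    -1.   ]]
cam in tool [  77.   -1. -143.] [[ 0.001 -0.953 -0.302]
 [ 1.     0.001  0.   ]
 [ 0.    -0.302  0.953]] 316.60450551722545
1 [ 0.5771 -0.5667 -0.4374 -0.     -0.     -0.3708] [ 1.0083 -1.1651 -0.4374 -0.     -0.     -0.3708]
-1 [ 0.5771 -0.5667 -0.4374 -0.      0.      0.6292] [ 1.0083 -1.1651 -0.4374 -0.      0.      0.6292]
317
[[573. 208. 150.]
 [553. 254. 153.]
 [523.  74. 155.]
 [546. 257. 159.]
 [553. 259. 163.]
 [606. 245. 166.]
 [540.  70. 169.]
 [541.  65. 171.]
 [574.  68. 175.]
 [603. 150. 178.]
 [602. 175. 180.]
 [583.  58. 181.]
 [586.  94. 182.]
 [581.  66. 183.]
 [609. 238. 184.]
 [598. 143. 184.]
 [601. 157. 185.]
 [592.  89. 186.]
 [584.  69. 187.]
 [584.  72. 187.]
 [592.  56. 187.]
 [605. 224. 188.]
 [591.  82. 189.]
 [616. 244. 189.]
 [603. 167. 190.]
 [597. 172. 191.]
 [597. 157. 192.]]Traceback (most recent call last):
  File "<stdin>", line 13, in <module>
    return umr_minimum(a, axis, None, out, keepdims, initial, where)
ValueError: zero-size array to reduction operation minimum which has no identity
```

```bash
python3 - <<'E'
from h import *
Rm=axes([0.0,0,-1],[1,0,0]); print(row([450,-310,380],Rm))
E
```

```text
[ 0.5822 -0.3251 -0.2974 -0.     -0.     -0.3708]
```

Call:
step_arm(
  plan="0.58 -0.325 -0.297 0 0 -0.371 1;0.58 -0.325 -0.297 0 0 -0.371 1;0.58 -0.325 -0.297 0 0 -0.371 1;0.58 -0.325 -0.297 0 0 -0.371 1;0.58 -0.325 -0.297 0 0 -0.371 1;0.58 -0.325 -0.297 0 0 -0.371 1;0.58 -0.325 -0.297 0 0 -0.371 1;0.58 -0.325 -0.297 0 0 -0.371 1",
)

```text
time_s: 2.5
ee_pos: [449.4, -309.9, 380.1]
eef_rot: [2.22, 2.223, -0.0]
contact_force: [-1.0, -0.3, -0.7]
gripper_width: 0.999
grip_force: 0.0
```

```bash
python3 - <<'E'
from h import *
ci=imaging.camera_info('wrist'); im,d=imaging.get_image('wrist'); cv2.imwrite('pics/w1.png',im); np.save('w1.npy',d)
for q in ['cover_handle','cover_lip','cover_front','cover','dropper_1']:
    for r in finder.place_of('wrist',q)[:2]:
        p=r['position']; i=int(min(max(p[1],0),419)); j=int(min(max(p[0],0),559))
        print(q,round(r['score'],2),np.round(p,1),np.round(unproj('wrist',p,d[i,j],ci)[0]))
m=finder.cut_out('wrist','cover')
jj,ii=np.meshgrid(np.arange(560),np.arange(420)); P=unproj('wrist',np.c_[jj.ravel(),ii.ravel()],d.ravel(),ci)
np.save('P1.npy',P)
k=(d.ravel()>0)&m[0]['mask'].ravel(); print(m[0]['score'],m[0]['box'],k.sum())
a=P[k&(abs(P[:,2]-25)<6)]; b=P[k&(P[:,2]>55)&(P[:,2]<80)]
for X in (a,b):
    print(len(X),X.mean(0),cv2.minAreaRect(X[:,:2].astype(np.float32)))
print(cur()[0],cur()[1].as_matrix().round(3), monitor.read_state()['joint_pos'])
E
```

```text
cover_handle 0.84 [308.9 170.1] [ 488. -324.   67.]
cover_lip 0.91 [355.  166.9] [ 566. -327.   24.]
cover_front 0.93 [249.7 162.1] [ 398. -320.   23.]
cover 0.63 [306.2 163.1] [ 484. -313.   69.]
dropper_1 0.76 [336.8 263.9] [ 547. -503.   18.]
dropper_1 0.26 [307.2 168.4] [ 486. -321.   70.]
0.67 [245.8, 99.8, 366.9, 225.6] 13790
13043 [ 484.90246664 -320.23672665   25.19579689] ((486.0618591308594, -326.76708984375), (199.93679809570312, 180.61984252929688), 88.09611511230469)
723 [ 485.93932827 -324.20650462   67.25795276] ((486.3370056152344, -326.9921569824219), (96.61177062988281, 16.04816246032715), 88.27019500732422)
[ 448.60554311 -310.878983    379.45119321] [[ 0.001  1.    -0.   ]
 [ 1.    -0.001  0.   ]
 [ 0.    -0.    -1.   ]] [-7.50522399e-01 -2.38026065e-02  1.51599707e+00  7.19846229e-06
  1.65006117e+00 -7.49668408e-01]
```

View pics/w1.png

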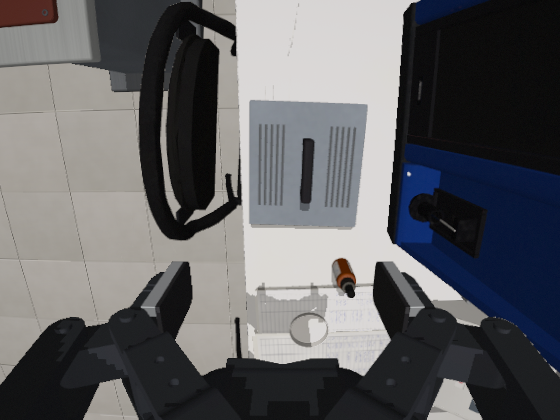

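Call:
step_arm(
  plan="1 0.19 -0.04 0 0 0 0.35;1 0.19 -0.04 0 0 0 0.35;1 0.19 -0.04 0 0 0 0.35;1 0.19 -0.04 0 0 0 0.35;1 0.19 -0.04 0 0 0 0.35;1 0.19 -0.04 0 0 0 0.35;1 0.19 -0.04 0 0 0 0.35;1 0.19 -0.04 0 0 0 0.35",
)

```text
time_s: 3.85
ee_pos: [542.2, 182.1, 399.6]
eef_rot: [2.221, 2.221, 0.001]
contact_force: [0.5, 0.2, 0.5]
gripper_width: 0.35
grip_force: 0.0
```

```bash
python3 - <<'E'
from h import *
import time
ci=imaging.camera_info('wrist'); im,d=imaging.get_image('wrist'); cv2.imwrite('pics/w2.png',im); np.save('w2.npy',d)
for q in ['well_floor','rail_mid','lever_a_tip','console']:
    for r in finder.place_of('wrist',q)[:3]:
        p=r['position']; i=int(min(max(p[1],0),419)); j=int(min(max(p[0],0),559))
        print(q,round(r['score'],2),np.round(p,1),np.round(unproj('wrist',p,d[i,j],ci)[0]))
jj,ii=np.meshgrid(np.arange(560),np.arange(420)); P=unproj('wrist',np.c_[jj.ravel(),ii.ravel()],d.ravel(),ci)
np.save('P2.npy',P); print(cur()[0],cur()[1].as_matrix().round(3))
k=(P[:,0]>430)&(P[:,0]<660)&(P[:,1]>30)&(P[:,1]<290)&(P[:,2]>30)&(P[:,2]<260)&(d.ravel()>0)
Q=P[k]; print(len(Q),cv2.minAreaRect(Q[:,:2].astype(np.float32)))
E
```

```text
well_floor 0.6 [267.1 220.5] [519.  90.  87.]
rail_mid 0.9 [333.8 199.6] [602. 155. 192.]
lever_a_tip 0.85 [268.6 220.5] [524. 112. 145.]
console 0.73 [273.8 161.2] [530. 181.  86.]
[541.97839892 180.07301855 399.04901816] [[-0.001  1.    -0.001]
 [ 1.     0.001 -0.001]
 [-0.001 -0.001 -1.   ]]
15347 ((531.6075439453125, 168.65151977539062), (205.45291137695312, 157.46409606933594), 81.30025482177734)
```

View pics/w2.png

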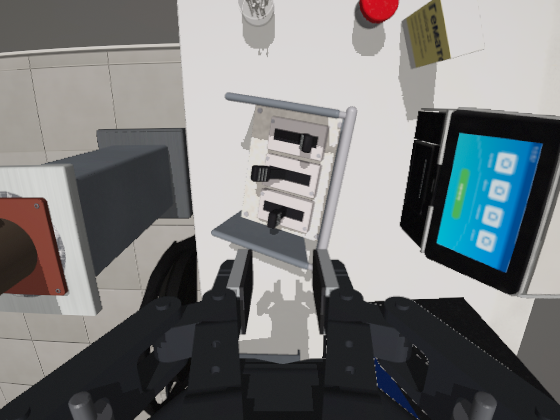

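```bash
cat >> h.py <<'E'
SA,CA=np.sin(np.radians(25)),np.cos(np.radians(25))
def toslope(P,c):
    x0,y0,s=c; dx=P[:,0]-x0; dy=P[:,1]-y0
    x=np.cos(s)*dx+np.sin(s)*dy; y=-np.sin(s)*dx+np.cos(s)*dy; z=P[:,2]-155
    return np.c_[CA*x+SA*z, y, -SA*x+CA*z]
def fromslope(q,c):
    u,y,n=q; x=CA*u-SA*n; z=155+SA*u+CA*n; x0,y0,s=c
    return np.array([x0+np.cos(s)*x-np.sin(s)*y,y0+np.sin(s)*x+np.cos(s)*y,z])
E
python3 - <<'E'
from h import *
P=np.load('P2.npy'); c=np.array([525,170,-0.15])
from scipy.optimize import least_squares
for it in range(6):
    q=toslope(P,c); w=25 if it<2 else 12
    rail=(abs(q[:,0]-84)<w)&(abs(q[:,1])<75)&(q[:,2]>-12)&(q[:,2]<8)&(q[:,0]>76-w/3)
    ch=(abs(q[:,2])<4)&(abs(abs(q[:,1])-95)<w)&(q[:,0]>-65)&(q[:,0]<60)
    Lp=P[ch&(q[:,1]>0)]; Lm=P[ch&(q[:,1]<0)]; Rp=P[rail]
    def f(c):
        a=toslope(Rp,c); 
        r1=np.hypot(a[:,0]-84,a[:,2]+6)-6
        return np.r_[r1*3, (np.median(toslope(Lp,c)[:,1])+np.median(toslope(Lm,c)[:,1]))/2*np.sqrt(len(Rp))]
    c=least_squares(f,c,loss='soft_l1').x
    q=toslope(P,c)
    print(c,len(Rp),len(Lp),len(Lm),[np.percentile(toslope(X,c)[:,1],[2,50,98]).round(1) for X in (Lp,Lm)],np.median(toslope(Lp,c)[:,2]),np.median(toslope(Lm,c)[:,2]))
np.save('c.npy',c)
# levers
for y in (-54,0,54):
    k=(abs(q[:,1]-y)<13)&(q[:,2]>-38)&(q[:,2]<-5)&(abs(q[:,0])<50)
    X=q[k]; print(y,k.sum(),X.mean(0).round(1),X.min(0).round(),X.max(0).round())
# well floor / housing
k=(abs(q[:,1])<80)&(q[:,2]<-60)&(q[:,2]>-72);print(np.percentile(q[k],[1,50,99],axis=0).round(1))
E
```

```text
[ 5.24492280e+02  1.67977065e+02 -1.48842787e-01] 1233 784 571 [array([89.5, 94.1, 98.7]), array([-100. ,  -94.1,  -90.6])] -0.7931129322397641 -0.35113242721916826
[ 5.24494449e+02  1.67979272e+02 -1.48920675e-01] 1215 778 569 [array([89.5, 94.1, 98.7]), array([-100. ,  -94.1,  -90.6])] -0.7873011124943576 -0.35345066028302696
[ 5.24494448e+02  1.67979273e+02 -1.48920709e-01] 1215 778 569 [array([89.5, 94.1, 98.7]), array([-100. ,  -94.1,  -90.6])] -0.7873004820758953 -0.35345270243385585
[ 5.24494448e+02  1.67979273e+02 -1.48920707e-01] 1215 778 569 [array([89.5, 94.1, 98.7]), array([-100. ,  -94.1,  -90.6])] -0.7873005133114805 -0.35345259126097694
[ 5.24494448e+02  1.67979273e+02 -1.48920707e-01] 1215 778 569 [array([89.5, 94.1, 98.7]), array([-100. ,  -94.1,  -90.6])] -0.7873005133114805 -0.35345259126097694
[ 5.24494448e+02  1.67979273e+02 -1.48920707e-01] 1215 778 569 [array([89.5, 94.1, 98.7]), array([-100. ,  -94.1,  -90.6])] -0.7873005133114805 -0.35345259126097694
-54 224 [  8.  -52.5 -18. ] [ -1. -65. -38.] [ 13. -44. -10.]
0 276 [-27.9   0.5 -27.6] [-40. -11. -38.] [-19.  10. -20.]
54 221 [ 32.8  54.  -24. ] [ 19.  42. -38.] [ 40.  64. -19.]
[[-39.  -75.8 -71.7]
 [ 37.7   3.5 -65.2]
 [333.2  77.  -60.2]]
```

```bash
cat >> h.py <<'E'
try: c=np.load('c.npy')
except Exception: pass
def vec(u,n): # direction in world
    return fromslope((u,0,n),c)-fromslope((0,0,0),c)
E
python3 - <<'E'
from h import *
d=0.15
Rt=axes(vec(np.sin(d),-np.cos(d)),vec(1,0)); 
for q in [(-5,-53.5,50),(9,-53.5,-50)]: print(q,fromslope(q,c).round(1),row(fromslope(q,c),Rt))
base=(fromslope((9,-53.5,-50),c),Rt)
for q in [(-32,-53.5,-50),(32,-53.5,-50)]: print(q,row(fromslope(q,c),Rt,base))
E
```

```text
(-5, -53.5, 50) [491.2 118.9 198.2] [-0.122  -0.1014  0.4019 -0.1865 -0.0137  0.0463]
(9, -53.5, -50) [545.5 110.7 113.5] [-0.1383  0.0074  0.5712 -0.1865 -0.0137  0.0463]
(-32, -53.5, -50) [ 0.     -0.0811 -0.0123  0.      0.      0.    ]
(32, -53.5, -50) [-0.      0.0455  0.0069  0.      0.      0.    ]
```

Call:
step_arm(
  plan="-0.122 -0.1014 0.4019 -0.1865 -0.0137 0.0463 0.35;-0.122 -0.1014 0.4019 -0.1865 -0.0137 0.0463 0.35;-0.122 -0.1014 0.4019 -0.1865 -0.0137 0.0463 0.35;-0.122 -0.1014 0.4019 -0.1865 -0.0137 0.0463 0.35;-0.122 -0.1014 0.4019 -0.1865 -0.0137 0.0463 0.35;-0.122 -0.1014 0.4019 -0.1865 -0.0137 0.0463 0.35",
)

```text
time_s: 4.85
ee_pos: [494.4, 119.0, 203.0]
eef_rot: [2.006, 1.724, 0.529]
contact_force: [1.2, 0.3, 0.9]
gripper_width: 0.349
grip_force: 0.0
```

```bash
python3 - <<'E'
from h import *
d=0.15
Rt=axes(vec(np.sin(d),-np.cos(d)),vec(1,0)); 
p,r=cur(); print(toslope(p[None],c),monitor.read_state()['joint_pos'])
for q in [(-5,-53.5,50),(9,-53.5,-50)]: print(q,row(fromslope(q,c),Rt))
im,_=imaging.get_image('wrist'); cv2.imwrite('pics/w3.png',im)
E
```

```text
[[ -0.13203177 -52.89801151  53.05859659]] [ 0.20931041 -0.44765643  2.29912166 -0.28960316  0.74869992  0.51881667]
(-5, -53.5, 50) [-0.0012 -0.0106  0.0045  0.0019 -0.0004 -0.0009]
(9, -53.5, -50) [-0.0015 -0.0139  0.2065  0.0019 -0.0004 -0.0009]
```

View pics/w3.png

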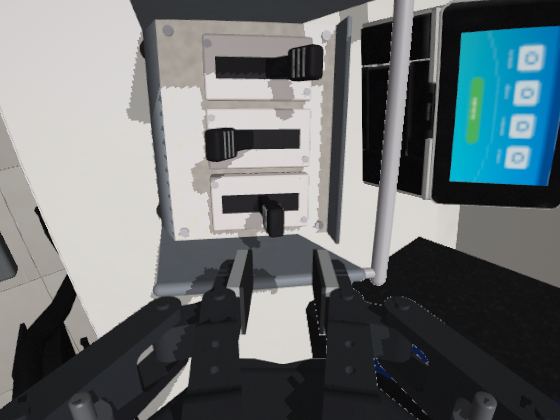

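Call:
step_arm(
  plan="-0.0015 -0.0139 0.1 0.002 0 -0.001 0.35;-0.0015 -0.0139 0.2065 0.002 0 -0.001 0.35;-0.0015 -0.0139 0.2065 0.002 0 -0.001 0.35;-0.0015 -0.0139 0.2065 0.002 0 -0.001 0.35",
)

```text
time_s: 5.4
ee_pos: [544.8, 111.3, 111.6]
eef_rot: [2.007, 1.732, 0.521]
contact_force: [-0.2, 0.4, 0.2]
gripper_width: 0.35
grip_force: 0.0
```

```bash
python3 - <<'E'
from h import *
p,r=cur(); d=.15; print(toslope(p[None],c))
Rt=axes(vec(np.sin(d),-np.cos(d)),vec(1,0)); 
for q in [(-30,-53.5,-50),(-34,-53.5,-50)]: print(q,row(fromslope(q,c),Rt))
E
```

```text
[[  7.51547452 -53.03115895 -51.38335997]]
(-30, -53.5, -50) [-0.0008 -0.0738 -0.0138 -0.0007 -0.0004  0.0005]
(-34, -53.5, -50) [-0.0008 -0.0817 -0.015  -0.0007 -0.0004  0.0005]
```

Call:
step_arm(
  plan="-0.001 -0.037 -0.007 0 0 0 0.35;-0.001 -0.074 -0.013 0 0 0 0.35;-0.001 -0.074 -0.013 0 0 0 0.35;-0.001 -0.08 -0.015 0 0 0 0.35;-0.001 -0.08 -0.015 0 0 0 0.35",
)

```text
time_s: 6.02
ee_pos: [508.2, 116.9, 97.4]
eef_rot: [2.004, 1.731, 0.527]
contact_force: [3.3, 0.6, 3.9]
gripper_width: 0.351
grip_force: 2.4
```

```bash
cat > lev.py <<'E'
from h import *
ci=imaging.camera_info('wrist'); im,d=imaging.get_image('wrist'); cv2.imwrite('pics/last.png',im)
jj,ii=np.meshgrid(np.arange(560),np.arange(420)); P=unproj('wrist',np.c_[jj.ravel(),ii.ravel()],d.ravel(),ci)
q=toslope(P,c); q=q[d.ravel()>0]
dark=(im.max(2).ravel()<70)[d.ravel()>0]
for y in (-54,0,54):
    k=(abs(q[:,1]-y)<12)&(q[:,2]>-50)&(q[:,2]<-5)&(abs(q[:,0])<70)
    X=q[k]; print(y,k.sum(),X.mean(0).round(1) if len(X) else '',X.min(0).round() if len(X) else '',X.max(0).round() if len(X) else '')
s=monitor.read_state(); print(toslope(cur()[0][None],c),np.round(s['contact_force'],1),s['gripper_width'])
E
python3 lev.py
```

```text
-54 4448 [-33.9 -50.3 -24.3] [-70. -66. -50.] [ 66. -42.  -5.]
0 2646 [-30.9   0.7 -26.3] [-41. -12. -50.] [ 66.  11. -19.]
54 4726 [ 24.7  52.4 -30.4] [ 13.  42. -50.] [ 66.  64. -18.]
[[-32.23744132 -52.97151492 -48.7371141 ]] [3.  1.5 4.6] 0.3515507305033826
```

Call:
step_arm(
  plan="0 -0.006 -0.001 0 0 0 0.35;0 -0.006 -0.001 0 0 0 0.35;0 -0.006 -0.001 0 0 0 0.35",
)

```text
time_s: 6.45
ee_pos: [506.5, 117.1, 96.4]
eef_rot: [2.003, 1.73, 0.528]
contact_force: [11.3, -0.5, 2.9]
gripper_width: 0.347
grip_force: 5.5
```

```bash
python3 lev.py
```

```text
-54 4392 [-35.8 -50.4 -25. ] [-67. -65. -50.] [ 66. -42.  -5.]
0 2619 [-30.7   0.7 -26.2] [-41. -12. -50.] [ 66.  12. -19.]
54 4750 [ 24.7  52.4 -30.6] [ 12.  42. -50.] [ 66.  64. -18.]
[[-33.99198944 -52.94062677 -48.7519646 ]] [10.8 -1.2  2.7] 0.3523162579323755
```

View pics/last.png

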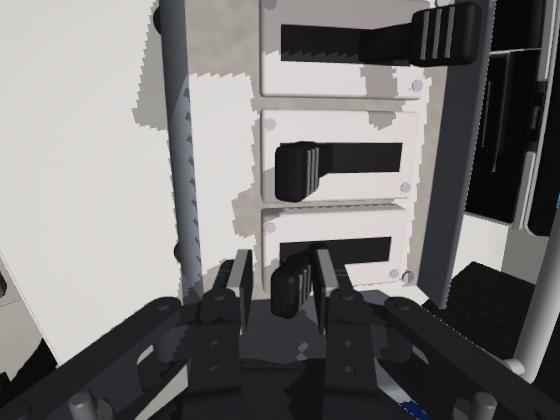

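```bash
python3 - <<'E'
from h import *
d=.15
Rt=axes(vec(np.sin(d),-np.cos(d)),vec(1,0)); 
for q in [(0,-53.5,-49),(30,-53.5,-49),(33,-53.5,-49)]: print(q,row(fromslope(q,c),Rt))
E
```

```text
(0, -53.5, -49) [-0.0013  0.0671  0.0109  0.0012 -0.0012  0.0006]
(30, -53.5, -49) [-0.0014  0.1264  0.0201  0.0012 -0.0012  0.0006]
(33, -53.5, -49) [-0.0014  0.1323  0.021   0.0012 -0.0012  0.0006]
```

Call:
step_arm(
  plan="-0.001 0.034 0.005 0 0 0 0.35;-0.001 0.067 0.01 0 0 0 0.35;-0.001 0.1 0.015 0 0 0 0.35;-0.001 0.12 0.019 0 0 0 0.35;-0.001 0.126 0.02 0 0 0 0.35;-0.001 0.126 0.02 0 0 0 0.35",
)

```text
time_s: 7.25
ee_pos: [557.0, 106.9, 115.2]
eef_rot: [2.014, 1.738, 0.509]
contact_force: [-6.4, 1.4, 0.2]
gripper_width: 0.349
grip_force: 2.9
```

```bash
python3 lev.py
```

```text
-54 7923 [ 12.4 -49.3 -22.9] [-36. -66. -50.] [ 66. -42.  -5.]
0 4572 [-27.5   0.4 -29.1] [-41. -12. -50.] [ 67.  10. -19.]
54 3836 [ 26.2  49.7 -29.8] [ 13.  42. -50.] [ 67.  65. -18.]
[[ 20.57797222 -55.60302213 -53.49915626]] [-5.   0.  -0.6] 0.3495766649455072
```

```bash
python3 - <<'E'
from h import *
d=.15
s=monitor.read_state();print(s['joint_pos'],s['tau'])
print((cur()[1].inv()*axes(vec(np.sin(d),-np.cos(d)),vec(1,0))).as_rotvec())
Rt=axes(vec(np.sin(d),-np.cos(d)),vec(1,0)); 
for q in [(28,-53.5,-49),(33,-53.5,-49)]: print(q,row(fromslope(q,c),Rt))
E
```

```text
[ 0.14421013 -0.12534327  2.22984395 -0.33205547  0.5074387   0.53849974] [-8.90984964e-01 -3.05780947e+01 -3.90469301e+01 -1.07257895e+00
 -3.91165361e+00 -5.75440921e-03]
[-0.0130619   0.00174598  0.00263506]
(28, -53.5, -49) [ 0.0042  0.0159 -0.0069 -0.0042  0.0006  0.0008]
(33, -53.5, -49) [ 0.0041  0.0259 -0.0055 -0.0042  0.0006  0.0008]
```

Call:
step_arm(
  plan="0.004 0.016 -0.007 -0.004 0 0 0.35;0.004 0.018 -0.007 -0.004 0 0 0.35;0.004 0.018 -0.007 -0.004 0 0 0.35",
)

```text
time_s: 7.68
ee_pos: [561.1, 107.7, 121.1]
eef_rot: [2.008, 1.732, 0.514]
contact_force: [-7.3, -0.5, -2.7]
gripper_width: 0.356
grip_force: 6.6
```

```bash
python3 lev.py
```

```text
-54 6382 [ 21.8 -49.7 -25.4] [-29. -66. -50.] [ 66. -42.  -5.]
0 4453 [-27.4   0.4 -29.1] [-41. -12. -50.] [ 66.  11. -19.]
54 4016 [ 26.5  50.5 -29.2] [ 13.  42. -50.] [ 67.  64. -18.]
[[ 26.52852555 -54.18727637 -49.82740165]] [-8.7  0.1 -2.2] 0.34978666779819456
```

Call:
step_arm(
  plan="0.001 0.012 -0.002 0 0 0 0.35;0.001 0.014 -0.002 0 0 0 0.35;0.001 0.014 -0.002 0 0 0 0.35",
)

```text
time_s: 8.1
ee_pos: [564.6, 107.4, 124.1]
eef_rot: [2.01, 1.734, 0.51]
contact_force: [-12.4, 1.0, -2.6]
gripper_width: 0.353
grip_force: 6.8
```

```bash
python3 lev.py
```

```text
-54 5955 [ 26.5 -50.  -26.1] [-12. -66. -50.] [ 66. -42.  -5.]
0 4496 [-27.2   0.4 -29.4] [-42. -12. -50.] [ 67.  11. -19.]
54 3948 [ 27.1  50.6 -28.9] [ 13.  42. -50.] [ 67.  65. -18.]
[[ 31.07009878 -53.99182739 -48.59365572]] [-12.    2.   -3.1] 0.35135322448285855
```

View pics/last.png

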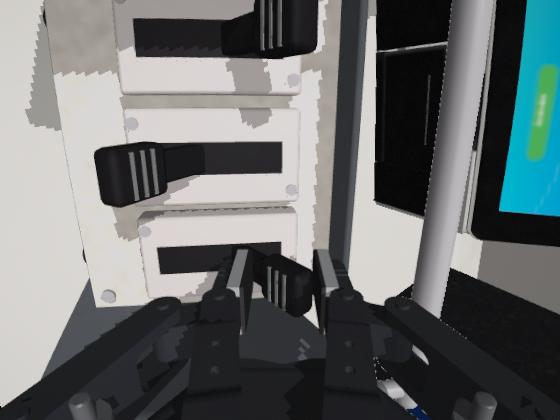

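Call:
step_arm(
  plan="0 0.008 -0.001 0 0 0 0.35;0 0.008 -0.001 0 0 0 0.35;0 0.008 -0.001 0 0 0 0.35",
)

```text
time_s: 8.52
ee_pos: [565.0, 107.1, 124.0]
eef_rot: [2.014, 1.737, 0.504]
contact_force: [-18.7, 4.7, -4.2]
gripper_width: 0.351
grip_force: 9.3
```

```bash
python3 lev.py
```

```text
-54 6147 [ 27.  -49.8 -26.1] [-18. -66. -50.] [ 66. -42.  -5.]
0 4526 [-27.    0.4 -29.5] [-42. -12. -50.] [ 66.  11. -19.]
54 3894 [ 27.   50.5 -28.8] [ 13.  42. -50.] [ 67.  66. -18.]
[[ 31.41867568 -54.15773825 -48.79284079]] [-18.9   4.8  -4.5] 0.35332676021401305
```

Call:
step_arm(
  plan="0 0.005 -0.03 0 0 0 0.35;0 0.01 -0.06 0 0 0 0.35;0 0.015 -0.1 0 0 0 0.35;0 -0.02 -0.2 0 0 0 0.35;0 -0.08 -0.3 0 0 0 0.6;0 -0.08 -0.35 0 0 0 1;0 -0.08 -0.35 0 0 0 1",
)

```text
time_s: 9.45
ee_pos: [444.6, 127.8, 258.4]
eef_rot: [1.998, 1.727, 0.532]
contact_force: [-0.1, -0.1, -0.9]
gripper_width: 0.965
grip_force: 0.0
```

```bash
python3 lev.py; python3 - <<'E'
from h import *
# cover grasp targets
psi=np.radians(-1.8); C=np.array([486.2,-326.9])
Rc=axes([0,0,-1],[np.cos(psi),np.sin(psi),0])
p,r=cur(); print(p,(r.inv()*Rc).as_rotvec())
for q in [(470,-100,330),(*C,150),(*C,40)]: print(q,row(q,Rc))
E
```

```text
-54 642 [ 29.1 -53.6 -31.2] [ 14. -66. -50.] [ 67. -42. -20.]
0 611 [-28.7   0.3 -28.2] [-41. -11. -50.] [ 66.  11. -19.]
54 769 [ 26.5  52.7 -29.2] [ 14.  42. -50.] [ 67.  65. -18.]
[[-23.30827136 -51.97328785 123.08323725]] [0.2 0.1 0.1] 0.9969565533976099
[444.45098191 127.43333312 256.70079525] [ 0.5938078   0.03406765 -0.11094921]
(470, -100, 330) [-0.4426  0.1787 -0.0561  0.189   0.0108 -0.0353]
(np.float64(486.2), np.float64(-326.9), 150) [-0.8869  0.0582  0.297   0.189   0.0108 -0.0353]
(np.float64(486.2), np.float64(-326.9), 40) [-0.8869 -0.065   0.4793  0.189   0.0108 -0.0353]
```

Call:
step_arm(
  plan="-0.25 0.07 -0.01 0.06 0.003 -0.01 1;-0.887 0.058 0.297 0.189 0.011 -0.035 1;-0.887 0.058 0.297 0.189 0.011 -0.035 1;-0.887 0.058 0.297 0.189 0.011 -0.035 1;-0.887 0.058 0.297 0.189 0.011 -0.035 1;-0.887 0.058 0.297 0.189 0.011 -0.035 1;-0.887 0.058 0.297 0.189 0.011 -0.035 1;-0.887 0.058 0.297 0.189 0.011 -0.035 1",
)

```text
time_s: 10.5
ee_pos: [484.0, -329.9, 145.4]
eef_rot: [-2.256, -2.178, 0.001]
contact_force: [0.5, 1.3, 0.8]
gripper_width: 1.005
grip_force: 0.0
```

```bash
cat > cv.py <<'E'
from h import *
psi=np.radians(-1.8); C=np.array([486.2,-326.9])
Rc=axes([0,0,-1],[np.cos(psi),np.sin(psi),0])
p,r=cur(); s=monitor.read_state(); print(p,(r.inv()*Rc).as_rotvec(),s['contact_force'],s['gripper_width'],s['joint_pos'])
for q in [(*C,150),(*C,40)]: print(np.round(q),row(q,Rc))
E
python3 cv.py
```

```text
[ 484.02143089 -329.89483673  145.42521071] [-0.00456    -0.00331946 -0.00364081] [0.47583751 1.32672349 0.77481083] 1.0047654070645893 [-7.32614666e-01  2.07173820e-01  1.70869451e+00 -4.19189949e-04
  1.23135073e+00 -6.97417231e-01]
[ 486. -327.  150.] [ 0.0062  0.0041 -0.0091 -0.0015 -0.0011 -0.0012]
[ 486. -327.   40.] [ 0.0054  0.0051  0.2108 -0.0015 -0.0011 -0.0012]
```

Call:
step_arm(
  plan="0.006 0.005 0.1 -0.001 -0.001 -0.001 1;0.006 0.005 0.21 -0.001 -0.001 -0.001 1;0.006 0.005 0.21 -0.001 -0.001 -0.001 1;0.006 0.005 0.21 -0.001 -0.001 -0.001 1",
)

```text
time_s: 11.0
ee_pos: [488.0, -325.0, 44.7]
eef_rot: [2.252, 2.186, -0.001]
contact_force: [0.1, -0.8, 0.7]
gripper_width: 1.003
grip_force: 0.0
```

```bash
python3 cv.py
```

```text
[ 488.01462789 -324.98010309   44.65774424] [0.0017013  0.00271338 0.00124808] [ 0.11414276 -0.81786256  0.65690321] 1.002589607765872 [-7.21369704e-01  3.31026874e-01  1.76911081e+00 -1.16990391e-03
  1.03841540e+00 -6.90609563e-01]
[ 486. -327.  150.] [-0.0045 -0.0032 -0.2107  0.0005  0.0009  0.0004]
[ 486. -327.   40.] [-0.0039 -0.0035  0.0093  0.0005  0.0009  0.0004]
```

Call:
step_arm(
  plan="-0.004 -0.0035 0.009 0.0005 0.001 0.0005 1;-0.004 -0.0035 0.009 0.0005 0.001 0.0005 1;-0.004 -0.0035 0.009 0.0005 0.001 0.0005 0;-0.004 -0.0035 0.009 0.0005 0.001 0.0005 0;-0.004 -0.0035 0.009 0.0005 0.001 0.0005 0;-0.004 -0.0035 0.009 0.0005 0.001 0.0005 0;-0.004 -0.0035 0.009 0.0005 0.001 0.0005 0;-0.004 -0.0035 0.009 0.0005 0.001 0.0005 0",
)

```text
time_s: 12.0
ee_pos: [486.2, -326.4, 40.1]
eef_rot: [2.255, 2.186, 0.001]
contact_force: [1.6, 0.1, 1.1]
gripper_width: 0.18
grip_force: 59.2
```

```bash
python3 cv.py
```

```text
[ 486.19253226 -326.37783879   40.14368494] [7.38745818e-04 9.68748630e-05 2.58302278e-04] [1.64442095 0.05620305 1.12133771] 0.179842936586921 [-7.26060120e-01  3.37758129e-01  1.77047699e+00  4.64113373e-04
  1.03272805e+00 -6.95140219e-01]
[ 486. -327.  150.] [-1.100e-03  2.000e-04 -2.197e-01  2.000e-04  0.000e+00  1.000e-04]
[ 486. -327.   40.] [-0.001   0.      0.0003  0.0002  0.      0.0001]
```

```bash
cat > hk.py <<'E'
from h import *
def pose(phi,xr,zr,dz=0,dy=0):
    # TCP pose s.t. rail centre at cover (xr,zr), tilt phi(deg); TCP at cover (0,0,40)
    f=np.radians(phi); r=np.array([0-xr,40-zr]); x=78.7+np.cos(f)*r[0]-np.sin(f)*r[1]; z=185.1+np.sin(f)*r[0]+np.cos(f)*r[1]+dz
    s=c[2]; ex=np.array([np.cos(s),np.sin(s),0]); ey=np.array([-np.sin(s),np.cos(s),0]); ez=np.array([0,0,1.])
    p=np.array([c[0],c[1],0])+ex*x+ey*dy+ez*z
    cx=np.cos(f)*ex+np.sin(f)*ez; cz=-np.sin(f)*ex+np.cos(f)*ez
    return p,axes(-cz,cx)
E
python3 - <<'E'
from hk import *
P=np.load('P1.npy'); k=(P[:,2]>60)&(P[:,0]>560)&(P[:,1]<-50)&(P[:,1]>-380); print('analyser xmin',np.percentile(P[k,0],[0,1,5]), [(y,P[k&(abs(P[:,1]-y)<15),0].min().round()) for y in (-330,-250,-170,-90) if (k&(abs(P[:,1]-y)<15)).any()])
P=np.load('P2.npy'); q=toslope(P,c); x=CA*q[:,0]-SA*q[:,2]
k=(x>100)&(P[:,2]>60)&(abs(q[:,1])<110); print('behind',np.percentile(x[k],[0,1,10]))
k=(P[:,2]>150)&(P[:,0]>560)&(P[:,1]<40); print(P[k].min(0) if k.any() else 'none')
p0,R0=cur(); print(row([470,-326,300],R0))
for a in [(8,69,10,70),(8,69,10,0),(25,69,14,0)]: p,Rm=pose(*a); print(a,p.round(1),Rm.as_rotvec().round(3))
E
```

```text
analyser xmin [614.8088215  618.50132578 622.85680335] [(-330, np.float64(619.0)), (-250, np.float64(618.0)), (-170, np.float64(616.0)), (-90, np.float64(615.0))]
behind [220.60115596 224.3513717  232.66832274]
[ 672.19212499 -103.39879103  150.04729251]
[-3.000e-04 -3.200e-02 -5.197e-01  0.000e+00  0.000e+00  0.000e+00]
(8, 69, 10, 70) [530.6 167.1 275.2] [2.298 1.979 0.138]
(8, 69, 10, 0) [530.6 167.1 205.2] [2.298 1.979 0.138]
(25, 69, 14, 0) [529.6 167.2 179.5] [2.109 1.816 0.403]
```

Call:
step_arm(
  plan="0 0 -0.06 0 0 0 0;0 0 -0.14 0 0 0 0;0 -0.01 -0.24 0 0 0 0;0 -0.02 -0.34 0 0 0 0;0.04 -0.03 -0.44 0 0 0 0;0.12 -0.03 -0.5 0 0 0 0;0.2 -0.03 -0.52 0 0 0 0;0.28 -0.03 -0.52 0 0 0 0",
)

```text
time_s: 13.0
ee_pos: [475.2, -184.9, 300.4]
eef_rot: [2.256, 2.185, 0.001]
contact_force: [0.6, 0.8, -3.5]
gripper_width: 0.177
grip_force: 59.2
```

```bash
python3 - <<'E'
from hk import *
s=monitor.read_state(); print(s['gripper_width'],s['grip_force'],s['contact_force'],s['ee_pos'])
p,Rm=pose(8,69,10,70)
print(row([480,0,300],cur()[1]), row([500,60,300],Rm),row(p,Rm))
E
```

```text
0.1766102935524576 59.22968029975891 [ 0.57748807  0.77297836 -3.54257851] [ 475.19783808 -184.86265384  300.44393853]
[ 0.3698 -0.0021  0.0008  0.      0.      0.    ] [ 0.4911  0.0341  0.0008 -0.044  -0.0025  0.0373] [ 0.707   0.0884  0.0504 -0.044  -0.0025  0.0373]
```

Call:
step_arm(
  plan="0.09 -0.003 0 0 0 0 0;0.19 -0.002 0 0 0 0 0;0.29 0 0 -0.01 0 0.01 0;0.39 0.01 0 -0.025 -0.001 0.02 0;0.49 0.03 0 -0.044 -0.0025 0.037 0;0.58 0.06 0 -0.044 -0.0025 0.037 0;0.66 0.08 0.03 -0.044 -0.0025 0.037 0;0.707 0.088 0.05 -0.044 -0.0025 0.037 0",
)

```text
time_s: 14.0
ee_pos: [529.4, 167.9, 273.0]
eef_rot: [2.297, 1.984, 0.135]
contact_force: [0.1, -0.0, -3.3]
gripper_width: 0.179
grip_force: 59.3
```

Call:
step_arm(
  plan="0 0 0 0 0 0 0;0 0 0 0 0 0 0",
)

```text
time_s: 14.25
ee_pos: [529.9, 165.5, 274.5]
eef_rot: [2.298, 1.981, 0.136]
contact_force: [0.2, 0.1, -2.9]
gripper_width: 0.178
grip_force: 59.3
```

```bash
python3 - <<'E'
from hk import *
s=monitor.read_state(); print(s['gripper_width'],s['grip_force'],s['contact_force'],s['ee_pos'],s['joint_pos'])
for dz in (70,25,0):
    p,Rm=pose(8,69,10,dz); print(dz,row(p,Rm))
ci=imaging.camera_info('wrist'); im,d=imaging.get_image('wrist'); cv2.imwrite('pics/w5.png',im)
jj,ii=np.meshgrid(np.arange(560),np.arange(420)); P=unproj('wrist',np.c_[jj.ravel(),ii.ravel()],d.ravel(),ci)
p,r=cur(); q=r.inv().apply(P-p); k=(d.ravel()>0)
cov=np.c_[q[:,1],q[:,0],40-q[:,2]]; k&=(abs(cov[:,2]-25)<6)&(abs(cov[:,0])<120)&(abs(cov[:,1])<130)&(cov[:,1]>-5)
X=cov[k]; print(len(X),np.percentile(X,[1,50,99],axis=0).round(1))
# plate edges and level
A=np.c_[X[:,:2],np.ones(len(X))]; print(np.linalg.lstsq(A,X[:,2],rcond=None)[0])
for y in (10,50,90): 
    w=X[abs(X[:,1]-y)<5]; print(y,np.percentile(w[:,0],[1,99]) if len(w) else '')
q=toslope(P,c); k=(abs(q[:,0]-84)<14)&(abs(q[:,2]+6)<12); print('rail vis',k.sum(),np.percentile(q[k],[2,50,98],axis=0).round(1) if k.any() else '')
E
```

```text
0.17802365317594007 59.260995984077454 [ 0.17557687  0.12531711 -2.93116758] [529.87607687 165.48209756 274.45747584] [ 0.18839258 -0.07148416  1.76015035 -0.04721965  1.3234545   0.34451486]
70 [ 0.0033  0.0012 -0.0013 -0.0007  0.0001  0.0005]
25 [ 0.0034 -0.0111  0.0878 -0.0007  0.0001  0.0005]
0 [ 3.400e-03 -1.800e-02  1.373e-01 -7.000e-04  1.000e-04  5.000e-04]
66299 [[-88.1  -3.2  23. ]
 [ -0.9  56.6  24.7]
 [ 86.5  98.6  26.2]]
[-1.74659926e-03 -2.69995451e-03  2.47913166e+01]
10 [-88.16248114  86.69423724]
50 [-87.82536249  86.41652038]
90 [-88.08315908  86.2450754 ]
rail vis 0
```

View pics/w5.png

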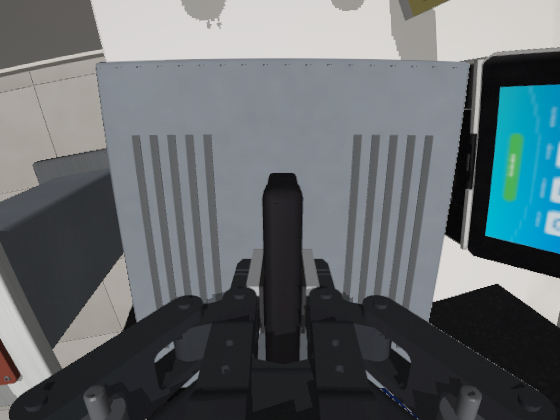

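Call:
step_arm(
  plan="0.0034 -0.005 0.045 0 0 0 0;0.0034 -0.011 0.088 0 0 0 0;0.0034 -0.015 0.115 0 0 0 0;0.0034 -0.018 0.137 0 0 0 0;0.0034 -0.018 0.137 0 0 0 0;0.0034 -0.018 0.137 0 0 0 0",
)

```text
time_s: 15.05
ee_pos: [531.6, 167.7, 206.8]
eef_rot: [2.297, 1.98, 0.14]
contact_force: [0.3, -0.1, -3.3]
gripper_width: 0.175
grip_force: 59.2
```

```bash
cat > st.py <<'E'
from hk import *
s=monitor.read_state(); print(s['gripper_width'],s['grip_force'],np.round(s['contact_force'],1),s['ee_pos'])
p,r=cur(); M=r.as_matrix(); cx,cy,cz=M[:,1],M[:,0],-M[:,2]
def con(v):
    d=v-np.array([c[0],c[1],0]);a=c[2]; return np.array([np.cos(a)*d[0]+np.sin(a)*d[1],-np.sin(a)*d[0]+np.cos(a)*d[1],d[2]]).round(1)
o=p-40*cz; print('lip',con(o+87.5*cx),'front',con(o-87.5*cx),'tilt',np.degrees(np.arcsin(cx[2])))
for a in [(8,69,10),(14,69,11),(20,69,13),(24,69,13.5),(25,69,14)]:
    print(a,row(*pose(*a)))
E
python3 st.py
```

```text
0.17490284175477774 59.1930627822876 [ 0.3 -0.1 -3.3] [531.62293831 167.69427773 206.79499617]
lip [ 99.3   0.9 179.4] front [-74.    0.7 155. ] tilt 8.021345568048607
(8, 69, 10) [-0.0016 -0.0022  0.0029  0.0001 -0.0003  0.0004]
(14, 69, 11) [-0.0016 -0.0075  0.0196 -0.0332 -0.0003  0.0003]
(20, 69, 13) [-0.0016 -0.0104  0.0388 -0.0665 -0.0003  0.0003]
(24, 69, 13.5) [-0.0016 -0.0115  0.05   -0.0888 -0.0003  0.0003]
(25, 69, 14) [-0.0016 -0.0114  0.0535 -0.0943 -0.0003  0.0003]
```

Call:
step_arm(
  plan="-0.0016 -0.0055 0.016 -0.0166 0 0 0;-0.0016 -0.0055 0.016 -0.0166 0 0 0;-0.0016 -0.0055 0.016 -0.0166 0 0 0;-0.0016 -0.0075 0.022 -0.033 0 0 0;-0.0016 -0.0104 0.0388 -0.0665 0 0 0;-0.0016 -0.0115 0.05 -0.0888 0 0 0;-0.0016 -0.0115 0.05 -0.0888 0 0 0",
)

```text
time_s: 15.92
ee_pos: [528.2, 167.5, 180.6]
eef_rot: [2.12, 1.83, 0.387]
contact_force: [-0.7, 0.4, -2.2]
gripper_width: 0.174
grip_force: 59.5
```

```bash
python3 st.py
```

```text
0.1738891121606783 59.52557623386383 [-0.7  0.4 -2.2] [528.18267425 167.46250318 180.5623428 ]
lip [ 99.9   0.2 179.4] front [-6.010e+01 -1.000e-01  1.086e+02] tilt 23.883966328322327
(8, 69, 10) [-0.0001  0.0245 -0.0431  0.0882 -0.0002  0.0006]
(14, 69, 11) [-0.0001  0.0148 -0.0284  0.0549 -0.0002  0.0006]
(20, 69, 13) [-0.0001  0.0068 -0.0108  0.0216 -0.0003  0.0006]
(24, 69, 13.5) [-0.0001  0.0027 -0.0003 -0.0006 -0.0003  0.0006]
(25, 69, 14) [-0.0001  0.0018  0.0031 -0.0062 -0.0003  0.0006]
```

Call:
step_arm(
  plan="0 0.001 0.003 -0.006 0 0 0;0 0.001 0.003 -0.006 0 0 0;0 0.001 0.003 -0.006 0 0 0",
)

```text
time_s: 16.3
ee_pos: [530.7, 167.1, 180.1]
eef_rot: [2.108, 1.817, 0.405]
contact_force: [0.4, 1.0, 0.7]
gripper_width: 0.178
grip_force: 59.8
```

```bash
python3 st.py
```

```text
0.17758500820005527 59.83271598815918 [0.4 1.  0.7] [530.67840917 167.11786434 180.07196201]
lip [102.4   0.2 180.9] front [-5.610e+01  1.000e-01  1.068e+02] tilt 25.067545221413415
(8, 69, 10) [-0.0001  0.0212 -0.0456  0.0948 -0.0004  0.0003]
(14, 69, 11) [-0.0001  0.0112 -0.0311  0.0615 -0.0004  0.0003]
(20, 69, 13) [-0.0001  0.0028 -0.0137  0.0282 -0.0004  0.0002]
(24, 69, 13.5) [-0.0001 -0.0015 -0.0033  0.0059 -0.0004  0.0002]
(25, 69, 14) [-0.0001 -0.0024  0.0001  0.0004 -0.0004  0.0002]
```

Seated; weight is on the rail and cheeks. Open, then withdraw along the normal.

Call:
step_arm(
  plan="0 0 0 0 0 0 0.4;0 0 0 0 0 0 1;0 0 0 0 0 0 1;0 0 0 0 0 0 1;0 0 0 0 0 0 1;0 0 -0.04 0 0 0 1;0 0 -0.1 0 0 0 1;0 0 -0.15 0 0 0 1",
)

```text
time_s: 17.3
ee_pos: [498.2, 171.8, 248.1]
eef_rot: [2.108, 1.817, 0.404]
contact_force: [0.2, -0.6, -0.0]
gripper_width: 1.003
grip_force: 0.0
```

Call:
step_arm(
  plan="0 0 -0.12 0 0 0 1;0 0 -0.24 0 0 0 1;0 0 -0.24 0 0 0 1;0 0 -0.24 0 0 0 1;0 0 -0.24 0 0 0 1",
)

```text
time_s: 17.92
ee_pos: [447.8, 178.8, 353.8]
eef_rot: [2.109, 1.819, 0.399]
contact_force: [-0.5, 0.4, 0.7]
gripper_width: 1.002
grip_force: 0.0
```

```bash
python3 - <<'E'
from hk import *
s=monitor.read_state(); print(np.round(s['contact_force'],1),s['ee_pos'],np.abs(s['qvel']).max())
ci=imaging.camera_info('wrist'); im,d=imaging.get_image('wrist'); cv2.imwrite('pics/w6.png',im)
jj,ii=np.meshgrid(np.arange(560),np.arange(420)); P=unproj('wrist',np.c_[jj.ravel(),ii.ravel()],d.ravel(),ci)
q=toslope(P,c); k=(d.ravel()>0)&(abs(q[:,2]-5)<10)&(abs(q[:,0])<130)&(abs(q[:,1])<115)
X=q[k]; print(len(X),np.percentile(X,[.5,50,99.5],axis=0).round(1)); A=np.c_[X[:,:2],np.ones(len(X))]; print(np.linalg.lstsq(A,X[:,2],rcond=None)[0])
print(cv2.minAreaRect(X[:,:2].astype(np.float32)))
k=(d.ravel()>0)&(q[:,2]>38)&(q[:,2]<55)&(abs(q[:,0])<40)&(abs(q[:,1])<70); print('handle',cv2.minAreaRect(q[k][:,:2].astype(np.float32)))
E
```

```text
[-0.5  0.4  0.7] [447.83072117 178.79152549 353.81816218] 0.006869427759669767
25906 [[-73.5 -99.8   2.6]
 [ 14.8  12.6   5.3]
 [104.2  98.5   7.3]]
[ 9.59586420e-05 -3.98827651e-03  5.29406222e+00]
((13.100387573242188, -0.96893310546875), (210.27964782714844, 186.55035400390625), 89.55647277832031)
handle ((16.172954559326172, -0.26638031005859375), (15.876175880432129, 95.8069076538086), 0.5769910216331482)
```

View pics/w6.png

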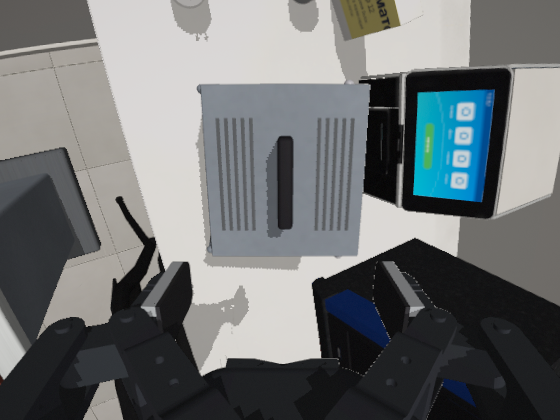

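The cover lies flat (centre at pixel 285,170): its plane is at n = 5, parallel to the slope and centred on the console. The gripper is clear.

```bash
python3 -c "
from cell import workorder
print(workorder.sign_off())"
```

```text
the job is handed in; nothing more can be done
None
```

I reset the tripped breaker (the right-hand one) fully off and then fully on, and hung the cover flat on the rail and cheeks; the final camera check showed it seated and centred with the gripper clear, and I handed the job in, but no verdict came back.

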